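# Shut and bolt the cover of a high-voltage test box

## Task

Make the high-voltage test box safe to energise, pushing with the fingertips: push its cover, which was left ajar, down until it is fully shut; then push the upright handle of the slide bolt along its slot until the bolt is fully home in the keeper, and push the handle down to the bottom of the notch so that the bolt cannot slide back. Do not lift the cover further open, and leave the other things on the bench and on the box where they are.

Things in the scene. Friction and masses are not known exactly. Their poses are not given: they have to be found in the camera images.
- test_box: High-voltage test box, beige sheet metal, fixed, 300 (x) x 410 (y) x 120 mm high; origin under its centre, x away from its front side, y to its left. Left part (y above -54 mm): open bay under the hinged cover. Right part: solid control deck, top 120 mm up, with lamps, an emergency stop 32 mm tall at x 105, y -165, and the bolt's keeper.
- cover (a joint): Cover angle in rad: 0 fully shut, growing as its front edge rises; starts ajar, 0.14 to 0.34. Stiff hinge along the box's top back edge (x 150, z 120 mm of the box): stays where left; about 3 N down near the front moves it. Aluminium frame with clear window, 300 (hinge to front) x 256 x 13 mm; front rail: a plate 100 mm deep, carrying the bolt near the deck.
- cover_front (a point): Point on the top face of the cover's front rail, 10 mm from the front edge, on its bare part left of the bolt: a good place to press. With the cover shut at x -140, y 130, z 133 mm of the box. Turns with the cover (x towards the hinge, z out of its top face).
- bolt (a joint): Travel of the slide bolt in m: 0 withdrawn, 0.045 fully home (end stop); starts at 0 to 0.010. Slides along the box's -y, towards the deck, with about 2.5 N. Bright steel rod in a dark steel barrel on the cover that has an L-shaped slot: a long leg along its top and, at the home end, a short leg (notch, 13 mm wide) down its front side.
- handle (a joint): Angle of the bolt's handle about the bolt's axis in rad: 0 upright (square to the cover), growing as it turns down towards the cover's front edge, 1.35 at the bottom of the notch (stop, nearly level). Starts at 0. The slot keeps it upright (0.2 rad of play) until the bolt is within 3 mm of home; then it turns with about 1.2 N at the knob and stays where left.
- handle_knob (a point): Centre of the 18 mm steel ball at the end of the handle, 43 mm from the bolt's axis, on an 8 mm stud. Turns with the handle (z along the stud outwards, y along the box's y). With the cover shut it is 193 mm above the bench when the handle is up, 159 mm when it is down, then 42 mm in front of the bolt's axis.
- bolt_home (a point): Point on the bolt's axis at the middle of the notch: the handle's stud stands here when the bolt is home. Fixed on the cover; with the cover shut at x -90, y -8, z 150 mm of the box. The barrel around that axis is 26 mm wide and runs from y -50 to 62 mm of the box; its top is 163 mm above the bench.
- keeper (a point): Centre of the keeper, the steel ring on the deck that the bolt's end enters, at x -90, y -82, z 150 mm of the box; ring and pillar are 26 (x) x 20 (y) mm, 43 mm tall above the deck. Fixed on the box.
- multimeter: Hand-held multimeter lying flat left of the box, 184 x 87 x 43 mm, grey with yellow edges; origin under its centre. Leave alone.
- adapter: Black power adapter brick, 112 x 50 x 32 mm, on the bench right of the box; origin under its centre. Leave alone.
- cleaner: Spray can, 52 mm diameter, 155 mm tall, standing at the box's front right corner; origin under its centre. Leave alone.
- screwdriver: Screwdriver, 170 mm long, lying on the bench in front of the box; origin about its middle, on the bench. Leave alone.
- tape: Roll of black tape, 64 mm diameter, 18 mm tall, lying flat in front of the box; origin under its centre. Leave alone.
- fuse_jar: Small jar, 34 mm diameter, 46 mm tall, standing on the box's deck behind the keeper; origin under its centre. Leave alone.
- parts_tray: Blue tray with four compartments, 130 x 90 x 35 mm, on the bench right of the box; origin under its centre. Leave alone.

How it is judged (in metres and radians):
On the way, in this order (a step that is already met when the one before it is completed fails the run):
1. the cover is pushed fully shut (value of joint cover below 0.02 rad), for 0.1 s.
2. with the cover shut, the bolt is pushed home into its keeper (value of joint bolt above 0.04 m and value of joint cover below 0.02 rad), for 0.1 s.
At the end, for the whole second after the job is handed in: Cover shut (within 0.02 rad, about 6 mm at its front edge), bolt home in its keeper (over 40 of 45 mm) and its handle at the bottom of the notch (over 1.15 of 1.35 rad), all at rest (all of step 2 and value of joint handle above 1.15 rad and velocity of joint handle below 0.05 rad/s); the robot touches nothing.
It fails at once if the cover is lifted further open instead of pushed shut (value of joint cover above 0.45 rad).
It fails at once if another thing on the bench or on the box is moved by more than 30 mm (distance of any of multimeter, adapter, cleaner, screwdriver, tape, fuse_jar, parts_tray from where it was at the start of the episode above 0.03 m).
It fails at once if the spray can or the fuse jar is tipped (angle between any of cleaner, fuse_jar's own z axis and vertical above 0.5 rad).
It also fails if it takes over 43 s, if anything falls off the work surface, if the arm or the gripper's body presses on something with over 40 N, if the wrist force passes 120 N, or if a joint passes its speed limit or range.

## Robot

A 7-joint arm with a two-finger parallel gripper is mounted at the origin on the work surface. World frame = base frame: x ahead of the robot, y to its left, z up, the work surface at z = 0. Lengths are in m, angles in degrees, forces in N, time in s.
With the tool pointing down it reaches from about 0.425 to 0.875 m from the base axis. Payload 4.7 kg.
Tool frame: the origin (TCP) lies on the centre line of the jaws, within the pads' length; the fingertips stand 25 mm ahead of it and the grasp point (between the pads) lies 6 mm ahead of it; z points along the fingers, y is the direction in which the jaws open and shut (so a half turn about z gives the same grasp; the last joint's range is limited). The gripper opens to 87 mm and grips with 3 to 60 N. Pads are 19 mm wide; open, the fingers measure 117 mm over their backs; the gripper's body (75 mm by 190 mm) begins 51 mm behind the grasp point.
Start: joints at [-72.416, 18.392, -4.016, 83.108, 1.295, 78.541, -3.26], TCP at [0.188, 0.622, 0.248] pointing down, gripper open.
Joint ranges: [-163.93, 163.93], [-17.29, 119.83], [-79.2, 71.16], [3.27, 140.29], [-89.18, 269.18], [5.43, 117.66], [-154.24, 154.24]. Speed limits (degrees/s): [147.25, 147.25, 180, 180, 180, 180, 180].

## Interface

Orientations are given as [roll, pitch, yaw] about the fixed x, y, z axes, in that order (R = Rz(yaw) Ry(pitch) Rx(roll)).
In Python, from cell import env gives the robot as it stands.
- The arm moves only by the shell command python3 -m creep 'ROWS' [OPENING] [FORCE]. ROWS is JSON, a list of rows, each an object of numbers: "tx", "ty", "tz": the shift along the tool's x, y, z in m; "rx", "ry", "rz": the turn, a rotation vector about the tool's x, y, z in degrees. In form: [{"tx": .., "ty": .., "tz": .., "rx": .., "ry": .., "rz": ..}, ...]. A call has 1 to 20 rows; each row shifts and turns the commanded pose from where the row before left it, along the tool's axes as they then stand; what a row does not reach is not made up. A row lasts 1/8 s, in which the tool goes at most 62.5 mm and 10.7 degrees, less where a joint would pass 70% of its speed; a pose out of reach is approached as far as the arm can. A call is refused whole if a number of a shift passes 0.0625 or a number of a turn 10.7, either way. A call with a gripper value outside its range is refused whole. OPENING is the finger opening in m, from 0 to 0.087, set as the call begins (- or left out, the last holds). The fingers move at their own pace and stop on an object; FORCE is the grip in N (left out, the last holds). Time passes only in rows, so rows that do not move let the fingers close. It gives the time, the measured TCP pose, the force and the opening at its end, in the units of the state.
- env.get_obs(): the state, without advancing time (a new reading comes with each control period).
- env.read_camera(name): name is "scene" or "top" or "wrist"; returns a dict with "pixels" (480x640x3 uint8, red, green, blue), "intrinsics" (3x3 intrinsics, pixels), "D" ([k1, k2, p1, p2, k3] as OpenCV has them; the pictures are not rectified), "R" (3x3) and "t" (3): a world point X has camera coordinates R X + t. Camera axes: x right, y down, z forward; pixel columns grow to the right and rows downward; lengths in m; the calibration is good to about 2 mm. A picture is of the moment at which its call begins. There is no depth.
- env.sign_off(): hands the job in, once; it reports no verdict.
The state is a dict: "time_s": time; "qpos": joint angles; "joint_velocities": joint speeds; "effort": joint torques, N m; "tool_pos": TCP position; "tool_rot": TCP orientation; "force": force on the tool from outside, world axes, zero at the start; "wrist_torque": the same for the moment, N m; "grip_width": finger opening in m.
Only numpy, scipy, OpenCV 4.12 (cv2) and the standard library are available. Lean on these libraries where they do the work, as an engineer would, in place of code of your own. Each camera call takes 0.05 s, during which the arm holds its last target.

## Working session

There is one attempt and no reset: what is moved stays moved. The work goes in short steps, Python scripts to look and compute and a shell command to move; the robot and the scene stay as the last step left them, time stands still between calls to the robot, and variables do not carry over. Pictures are saved under pics/ and viewed, and the job is handed in when it is done.

```bash
mkdir -p pics; ls
python3 - <<'E'
from cell import env
import cv2,numpy as np
o=env.get_obs(); print(o)
for n in ("scene","top","wrist"):
    c=env.read_camera(n); cv2.imwrite(f"pics/{n}0.png",c["pixels"][:,:,::-1])
    R=c["R"];t=c["t"];print(n,c["intrinsics"],c["D"],"pos",-np.array(R).T@t,R)
E
```

```text
pics
{'time_s': 0.0, 'qpos': array([-72.41505162,  18.43665304,  -4.01447917,  83.17798737,
         1.29610188,  78.539212  ,  -3.26074538]), 'joint_velocities': array([ 0.01561151, -0.0828524 , -0.05374551,  0.00612512,  0.09369845,
       -0.10601194,  0.03395395]), 'effort': array([-6.22184853e-04, -4.91273260e+01, -4.04549316e-01, -3.12549520e+01,
       -6.40135864e-02,  4.32283350e-02,  1.61932353e-04]), 'tool_pos': array([0.18753516, 0.62181507, 0.24646157]), 'tool_rot': array([-1.79891450e+02,  7.28110126e-03,  1.63223352e+02]), 'force': array([-0.46622878, -0.5879764 , -0.26233865]), 'wrist_torque': array([ 0.00979092, -0.00520141, -0.00530707]), 'grip_width': 0.08685953908625733}
scene [[579.26744014   0.         320.19605005]
 [  0.         579.26744014 246.42678896]
 [  0.           0.           1.        ]] [-0.16513961  0.          0.          0.          0.        ] pos [ 1.01469377 -0.47445469  0.89625331] [[ 0.72560283  0.68795697  0.01468833]
 [ 0.51842206 -0.53250532 -0.66908643]
 [-0.45248105  0.49310576 -0.74303944]]
top [[490.29608888   0.         316.6102308 ]
 [  0.         490.29608888 234.9959623 ]
 [  0.           0.           1.        ]] [0.0310303 0.        0.        0.        0.       ] pos [0.50650459 0.00860921 1.01172296] [[ 0.02759111 -0.99948556  0.01635102]
 [-0.99791456 -0.02849525 -0.05791855]
 [ 0.05835468 -0.01471888 -0.9981874 ]]
wrist [[334.34392622   0.         317.87091794]
 [  0.         334.34392622 240.41918229]
 [  0.           0.           1.        ]] [-0.06255991  0.          0.          0.          0.        ] pos [0.11827735 0.6425189  0.3851731 ] [[ 0.28843166  0.95749843 -0.00198141]
 [ 0.92332265 -0.27758759  0.26536845]
 [ 0.25353986 -0.07837015 -0.96414504]]
```

View pics/scene0.png

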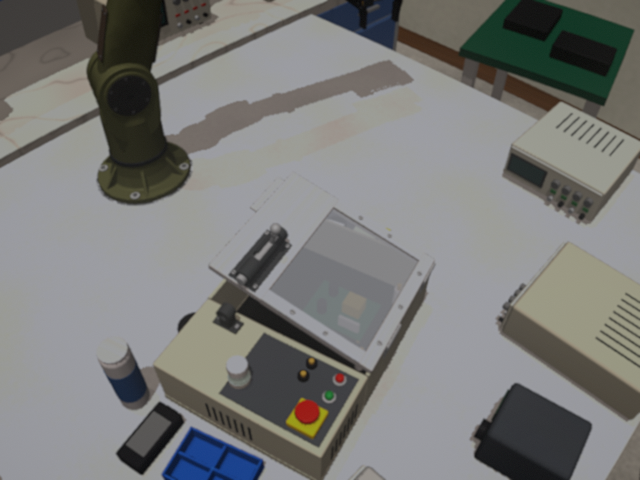

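View pics/top0.png

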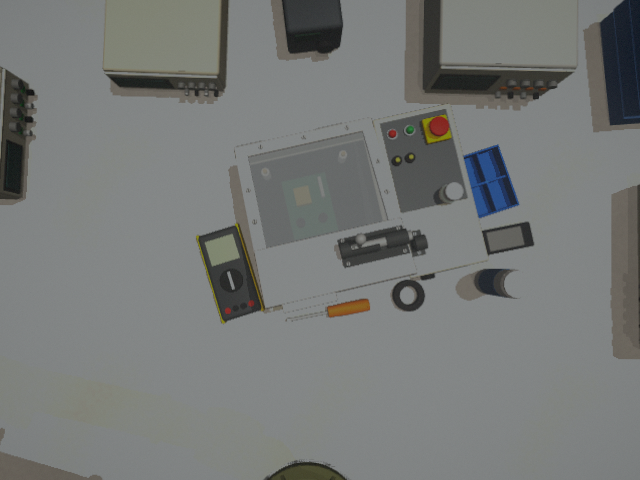

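View pics/wrist0.png

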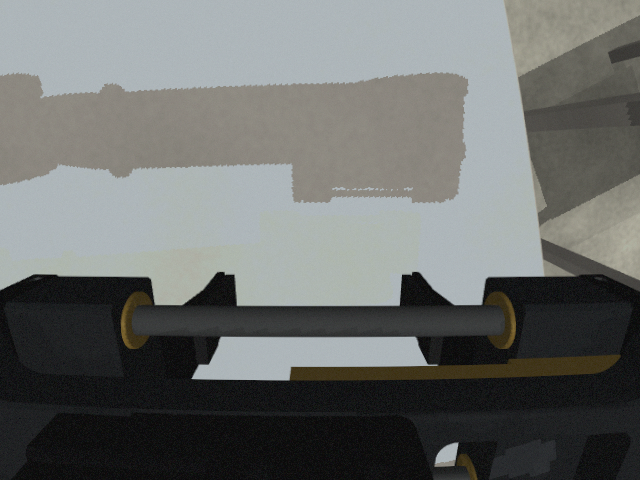

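Run:
```python
import cv2
a=cv2.imread("pics/top0.png")[90:320,220:520]
cv2.imwrite("pics/topz.png",cv2.resize(a,None,fx=2.6,fy=2.6,interpolation=cv2.INTER_CUBIC))
a=cv2.imread("pics/scene0.png")[165:475,140:440]
cv2.imwrite("pics/scz.png",cv2.resize(a,None,fx=1.9,fy=1.9,interpolation=cv2.INTER_CUBIC))
```

```text
(no output)
```

View pics/topz.png

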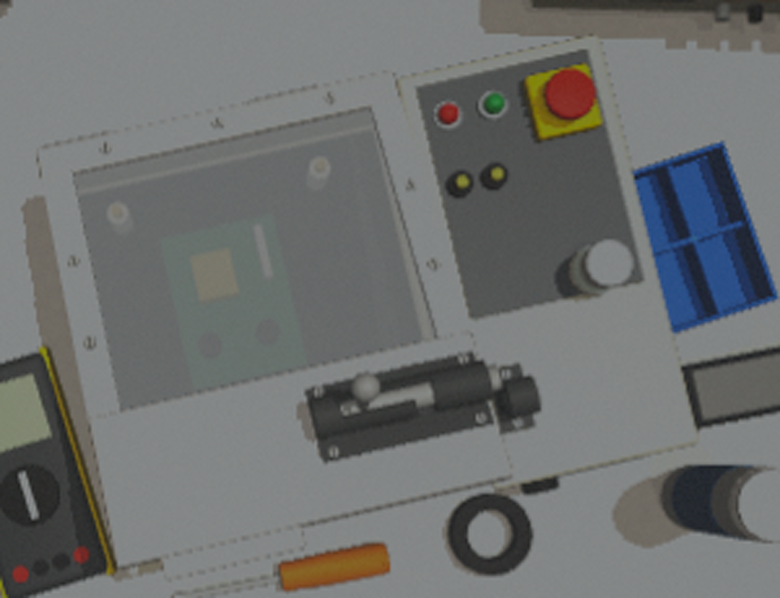

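View pics/scz.png

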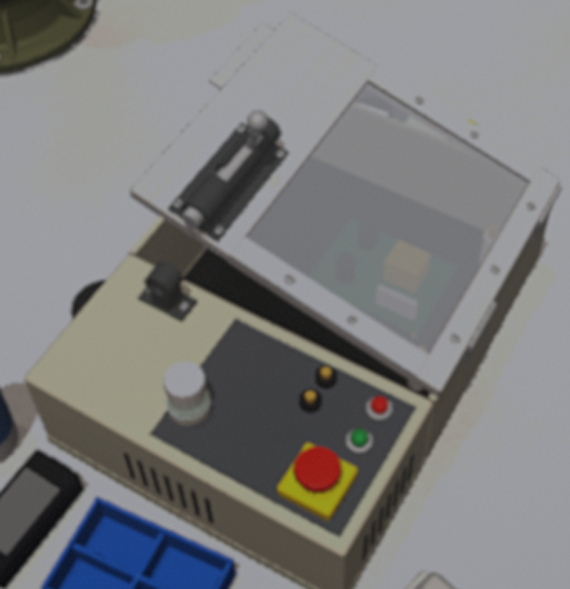

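```bash
cat > h.py <<'E'
import cv2,numpy as np
from cell import env
def ray(c,uv):
    K,D=np.array(c["intrinsics"]),np.array(c["D"]);R=np.array(c["R"]);t=np.array(c["t"])
    p=cv2.undistortPoints(np.array([[uv]],float),K,D)[0,0]
    d=R.T@np.array([p[0],p[1],1.]);return -R.T@t,d/np.linalg.norm(d)
def plane(c,uv,z):
    o,d=ray(c,uv);return o+d*(z-o[2])/d[2]
def tri(*rs):
    A=sum(np.eye(3)-np.outer(d,d) for o,d in rs);b=sum((np.eye(3)-np.outer(d,d))@o for o,d in rs)
    X=np.linalg.solve(A,b);return X,[np.linalg.norm(np.cross(X-o,d)) for o,d in rs]
def proj(c,X):
    K,D=np.array(c["intrinsics"]),np.array(c["D"]);R=np.array(c["R"]);t=np.array(c["t"])
    return cv2.projectPoints(np.array(X,float).reshape(-1,1,3),cv2.Rodrigues(R)[0],t,K,D)[0][:,0]
E
python3 - <<'E'
from h import *
from scipy.optimize import least_squares
T=env.read_camera("top");S=env.read_camera("scene")
zt=lambda u,v:(u/2.6+220-.3,v/2.6+90-.3); zs=lambda u,v:(u/1.9+140-.25,v/1.9+165-.25)
pts=[((.15,-.205,.12),T,zt(598,38)),((-.15,-.205,.12),T,zt(695,443)),((.105,-.165,.150),T,zt(570,93)),((-.09,-.082,.163),T,zt(522,397)),
((.15,-.205,.12),S,zs(345,556)),((-.15,-.205,.12),S,zs(28,378)),((.105,-.165,.150),S,zs(317,467)),((-.09,-.082,.163),S,zs(165,276))]
def W(b,X):
    c,s=np.cos(b[2]),np.sin(b[2]);return np.array([b[0]+c*X[0]-s*X[1],b[1]+s*X[0]+c*X[1],X[2]])
f=lambda b:np.concatenate([proj(c,W(b,X))[0]-uv for X,c,uv in pts])
r=least_squares(f,[.53,0,.2],loss='soft_l1');b=r.x;print(b,np.degrees(b[2]));print(f(b).reshape(-1,2).round(1))
def inv(X):
    c,s=np.cos(b[2]),np.sin(b[2]);d=X[:2]-b[:2];return np.array([c*d[0]+s*d[1],-s*d[0]+c*d[1],X[2]])
for n,a,q in (("FR",zt(510,478),zs(133,193)),("FL",zt(118,570),zs(293,15)),("knob",zt(366,388),zs(258,122))):
    X,e=tri(ray(T,a),ray(S,q));print(n,X.round(4),inv(X).round(4),np.round(e,4))
E
```

```text
[ 0.6171662  -0.08167822  0.24746365] 14.178622844179037
[[-0.2 -2.7]
 [ 0.7 -0.1]
 [-0.6 -0.3]
 [-0.7 -0.9]
 [-0.5  0.3]
 [-2.7 -0.9]
 [ 0.4  0.1]
 [-0.9 -3. ]]
FR [ 0.4962 -0.167   0.2034] [-0.1382 -0.0531  0.2034] [0.002 0.002]
FL [0.4329 0.0797 0.2049] [-0.1391  0.2016  0.2049] [0.0033 0.0033]
knob [ 0.5476 -0.0698  0.2525] [-0.0645  0.0285  0.2525] [0.0014 0.0014]
```

```bash
python3 -m creep '[{"tz":-0.03,"rz":-10.3},{"tz":-0.03,"rz":-10.3},{"tz":-0.03,"rz":-10.4},{"tz":0}]' 0 20
cat >> h.py <<'E'
B=np.array([0.6172,-0.0817,0.24746])
def inv(X):
    c,s=np.cos(B[2]),np.sin(B[2]);d=np.array(X)[:2]-B[:2];return np.array([c*d[0]+s*d[1],-s*d[0]+c*d[1],X[2]])
def st():
    o=env.get_obs();print(o["time_s"],"world",o["tool_pos"].round(4),"boxTCP",inv(o["tool_pos"]).round(4),o["tool_rot"].round(1),"F",o["force"].round(1),"w",round(o["grip_width"],4),o["qpos"].round(0))
E
python3 -c "
from h import *
st()"
```

```text
0.25 world [0.1876 0.6221 0.247 ] boxTCP [-0.2441  0.7876  0.247 ] [-179.9    0.   163.2] F [-0.   0.7 -0.9] w 0.0867 [-72.  18.  -4.  83.   1.  79.  -3.]$[0]: bad value
```

```bash
python3 -m creep '[{"tx":0,"ty":0,"tz":-0.03,"rx":0,"ry":0,"rz":-10.3},{"tx":0,"ty":0,"tz":-0.03,"rx":0,"ry":0,"rz":-10.3},{"tx":0,"ty":0,"tz":-0.03,"rx":0,"ry":0,"rz":-10.4},{"tx":0,"ty":0,"tz":0,"rx":0,"ry":0,"rz":0}]' 0 20
python3 -c "
from h import *
st()"
```

```text
time_s: 0.75
tool_pos: [0.1879, 0.6234, 0.3405]
tool_rot: [179.7, 0.1, -165.8]
force: [0.4, 0.2, 0.5]
grip_width: 0.0546
0.75 world [0.1879 0.6234 0.3405] boxTCP [-0.2435  0.7887  0.3405] [ 1.797e+02  1.000e-01 -1.658e+02] F [0.4 0.2 0.5] w 0.0546 [-70.  17.  -8.  74.   2.  88.  27.]
```

```bash
python3 -m creep '[{"tx":-0.018,"ty":-0.05,"tz":0,"rx":0,"ry":0,"rz":0},{"tx":-0.018,"ty":-0.05,"tz":0,"rx":0,"ry":0,"rz":0},{"tx":-0.018,"ty":-0.05,"tz":0,"rx":0,"ry":0,"rz":0},{"tx":-0.018,"ty":-0.05,"tz":0,"rx":0,"ry":0,"rz":0},{"tx":-0.018,"ty":-0.05,"tz":0,"rx":0,"ry":0,"rz":0},{"tx":-0.018,"ty":-0.05,"tz":0,"rx":0,"ry":0,"rz":0},{"tx":0,"ty":-0.05,"tz":0,"rx":0,"ry":0,"rz":0},{"tx":0,"ty":-0.05,"tz":0,"rx":0,"ry":0,"rz":0},{"tx":0,"ty":-0.05,"tz":0,"rx":0,"ry":0,"rz":0},{"tx":0,"ty":-0.05,"tz":0,"rx":0,"ry":0,"rz":0},{"tx":0,"ty":-0.05,"tz":0,"rx":0,"ry":0,"rz":0},{"tx":0,"ty":-0.05,"tz":0,"rx":0,"ry":0,"rz":0},{"tx":0,"ty":-0.044,"tz":0,"rx":0,"ry":0,"rz":0},{"tx":0,"ty":0,"tz":0,"rx":0,"ry":0,"rz":0},{"tx":0,"ty":0,"tz":0,"rx":0,"ry":0,"rz":0}]' 0 20
python3 -c "
from h import *
st()
cv2.imwrite('pics/s1.png',env.read_camera('scene')['pixels'][:,:,::-1])"
```

```text
time_s: 2.62
tool_pos: [0.4501, 0.0254, 0.3367]
tool_rot: [179.9, -0.1, -165.8]
force: [-0.3, 0.9, 0.4]
grip_width: 0.0006
2.625 world [0.4501 0.0254 0.3367] boxTCP [-0.1358  0.1448  0.3367] [ 1.799e+02 -1.000e-01 -1.658e+02] F [-0.3  0.9  0.4] w 0.0006 [-35. -10.  25. 102.   4.  87.  94.]
```

View pics/s1.png

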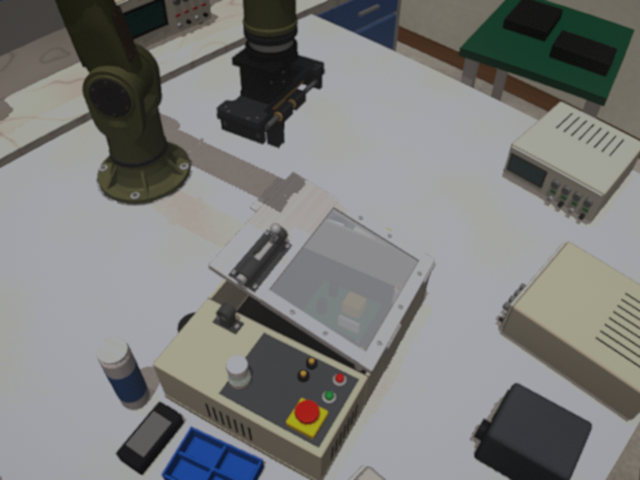

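The picture shows the gripper with its fingertips at about (275,140), above the cover's front-left rail, with nothing else touched. Next I descend and start pressing.

```bash
python3 -m creep '[{"tx":0,"ty":0,"tz":0.03,"rx":0,"ry":0,"rz":0},{"tx":0,"ty":0,"tz":0.04,"rx":0,"ry":0,"rz":0},{"tx":0,"ty":0,"tz":0.03,"rx":0,"ry":0,"rz":0},{"tx":0,"ty":0,"tz":0.01,"rx":0,"ry":0,"rz":0},{"tx":0,"ty":0,"tz":0.01,"rx":0,"ry":0,"rz":0},{"tx":0,"ty":0,"tz":0.01,"rx":0,"ry":0,"rz":0}]'
python3 -c "
from h import *
st()"
python3 -m creep '[{"tx":0,"ty":0,"tz":0.01,"rx":0,"ry":0,"rz":0},{"tx":0,"ty":0,"tz":0.01,"rx":0,"ry":0,"rz":0},{"tx":0,"ty":0,"tz":0.01,"rx":0,"ry":0,"rz":0},{"tx":0,"ty":0,"tz":0.01,"rx":0,"ry":0,"rz":0},{"tx":0,"ty":0,"tz":0,"rx":0,"ry":0,"rz":0}]'
python3 -c "
from h import *
st()"
```

```text
time_s: 3.42
tool_pos: [0.4513, 0.0251, 0.2081]
tool_rot: [180.0, 0.1, -165.7]
force: [-0.7, -0.5, 3.0]
grip_width: 0.0006
3.425 world [0.4513 0.0251 0.2081] boxTCP [-0.1347  0.1442  0.2081] [ 1.800e+02  1.000e-01 -1.657e+02] F [-0.7 -0.5  3. ] w 0.0006 [-34.  -6.  26. 114.   3.  71.  95.]
time_s: 4.05
tool_pos: [0.4502, 0.0246, 0.1665]
tool_rot: [-180.0, -0.1, -165.8]
force: [-0.1, -0.6, 0.3]
grip_width: 0.0006
4.05 world [0.4502 0.0246 0.1665] boxTCP [-0.1359  0.1439  0.1665] [-1.800e+02 -1.000e-01 -1.658e+02] F [-0.1 -0.6  0.3] w 0.0006 [-34.  -4.  27. 117.   2.  66.  96.]
```

```bash
python3 -m creep '[{"tx":0,"ty":0,"tz":0.005,"rx":0,"ry":0,"rz":0},{"tx":0,"ty":0,"tz":0.004,"rx":0,"ry":0,"rz":0},{"tx":0,"ty":0,"tz":0.003,"rx":0,"ry":0,"rz":0},{"tx":0,"ty":0,"tz":0,"rx":0,"ry":0,"rz":0}]'
python3 -c "
from h import *
st()"
```

```text
time_s: 4.55
tool_pos: [0.4508, 0.0246, 0.1581]
tool_rot: [179.9, 0.0, -165.8]
force: [-7.4, -2.1, 20.7]
grip_width: 0.0005
4.55 world [0.4508 0.0246 0.1581] boxTCP [-0.1353  0.1438  0.1581] [ 179.9    0.  -165.8] F [-7.4 -2.1 20.7] w 0.0005 [-34.  -3.  27. 118.   1.  65.  97.]
```

```bash
python3 -m creep '[{"tx":0,"ty":0,"tz":0,"rx":0,"ry":0,"rz":0},{"tx":0,"ty":0,"tz":-0.03,"rx":0,"ry":0,"rz":0},{"tx":0,"ty":0,"tz":-0.05,"rx":0,"ry":0,"rz":0},{"tx":0,"ty":0,"tz":-0.03,"rx":0,"ry":0,"rz":0},{"tx":0,"ty":0.02,"tz":0,"rx":0,"ry":0,"rz":0},{"tx":0,"ty":0,"tz":0,"rx":0,"ry":0,"rz":0}]'
python3 - <<'E'
from h import *
st()
for n in("scene","top"):
    a=env.read_camera(n)['pixels'][:,:,::-1]
    a=a[165:345,150:390] if n=="scene" else a[200:310,290:450]
    cv2.imwrite(f'pics/{n}2.png',cv2.resize(a,None,fx=3.2 if n=="scene" else 5,fy=3.2 if n=="scene" else 5,interpolation=cv2.INTER_CUBIC))
E
```

```text
time_s: 5.3
tool_pos: [0.4456, 0.0453, 0.2656]
tool_rot: [180.0, 0.0, -165.6]
force: [0.1, -0.2, -0.6]
grip_width: 0.0006
5.3 world [0.4456 0.0453 0.2656] boxTCP [-0.1353  0.1651  0.2656] [ 180.     0.  -165.6] F [ 0.1 -0.2 -0.6] w 0.0006 [-36.  -9.  24. 109.   4.  78.  92.]
```

View pics/scene2.png

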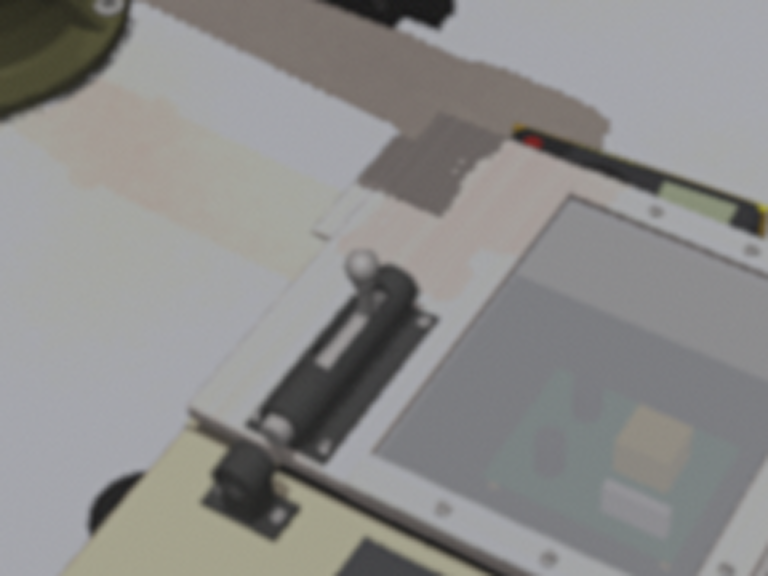

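View pics/top2.png

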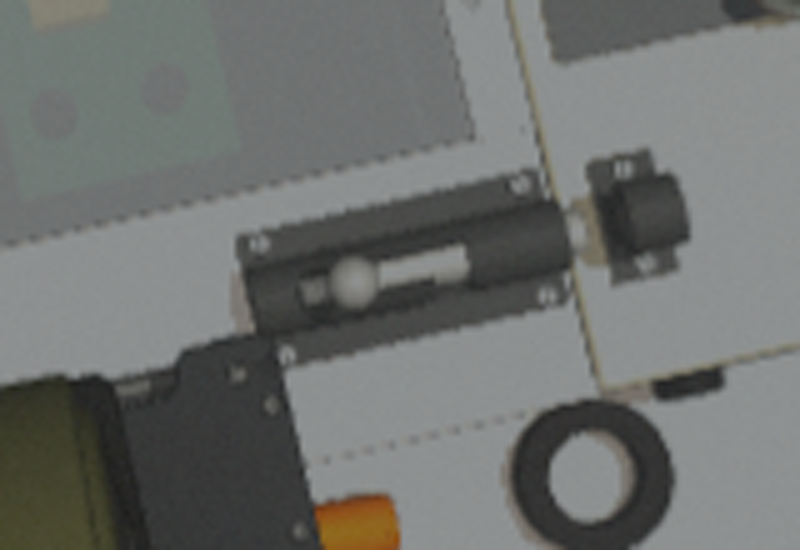

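Run:
```python
from h import *
T=env.read_camera("top");S=env.read_camera("scene")
X,e=tri(ray(T,(290+353/5-.4,200+282/5-.4)),ray(S,(150+363/3.2-.3,165+265/3.2-.3)))
print(X,inv(X),e)
for Y in ((558,235),):pass
k,e2=tri(ray(T,(290+655/5-.4,200+210/5-.4)),);
```

```text
[ 0.52200149 -0.07624727  0.1949589 ] [-0.09096294  0.02860476  0.1949589 ] [np.float64(0.0010671110913642002), np.float64(0.0010671110913642156)]
```

```bash
python3 -m creep '[{"tx":-0.022,"ty":-0.05,"tz":0,"rx":0,"ry":0,"rz":0},{"tx":-0.022,"ty":-0.047,"tz":0,"rx":0,"ry":0,"rz":0},{"tx":0,"ty":0,"tz":0.03,"rx":0,"ry":0,"rz":0},{"tx":0,"ty":0,"tz":0.03,"rx":0,"ry":0,"rz":0},{"tx":0,"ty":0,"tz":0,"rx":0,"ry":0,"rz":0}]'
python3 - <<'E'
from h import *
st()
cv2.imwrite('pics/s3.png',cv2.resize(env.read_camera('scene')['pixels'][130:330,180:380,::-1],None,fx=3,fy=3))
E
```

```text
time_s: 6.12
tool_pos: [0.5103, -0.0399, 0.2032]
tool_rot: [180.0, -0.3, -165.8]
force: [-0.3, 0.2, 0.3]
grip_width: 0.0004
6.125 world [ 0.5103 -0.0399  0.2032] boxTCP [-0.0934  0.0667  0.2032] [ 180.    -0.3 -165.8] F [-0.3  0.2  0.3] w 0.0004 [-30.   3.  33. 107.  -2.  71. 107.]
```

View pics/s3.png

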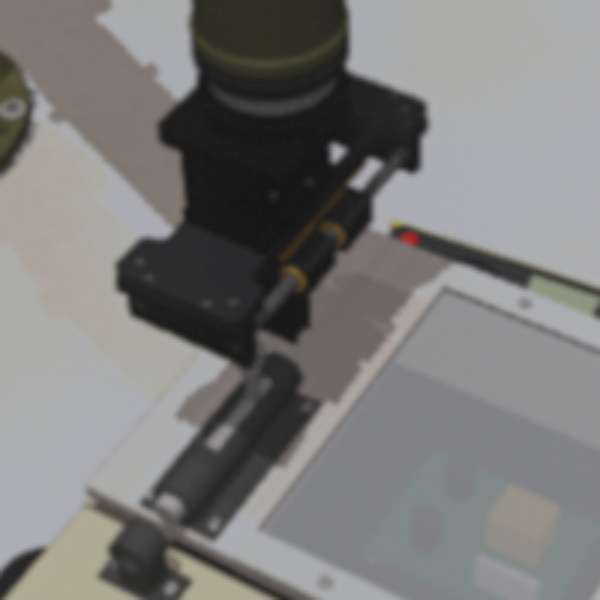

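The fingertips stand behind the knob, seen at about (285,330) in the zoom, and are clear of the barrel. Next I push along the slot.

```bash
python3 -m creep '[{"tx":-0.002,"ty":-0.01,"tz":0,"rx":0,"ry":0,"rz":0},{"tx":0,"ty":-0.008,"tz":0,"rx":0,"ry":0,"rz":0},{"tx":0,"ty":-0.008,"tz":0,"rx":0,"ry":0,"rz":0},{"tx":0,"ty":-0.008,"tz":0,"rx":0,"ry":0,"rz":0},{"tx":0,"ty":0,"tz":0,"rx":0,"ry":0,"rz":0}]'
python3 -c "
from h import *
st()"
python3 -m creep '[{"tx":0,"ty":-0.006,"tz":0,"rx":0,"ry":0,"rz":0},{"tx":0,"ty":-0.006,"tz":0,"rx":0,"ry":0,"rz":0},{"tx":0,"ty":-0.002,"tz":0,"rx":0,"ry":0,"rz":0},{"tx":0,"ty":0,"tz":0,"rx":0,"ry":0,"rz":0}]'
python3 -c "
from h import *
st()"
```

```text
time_s: 6.8
tool_pos: [0.5227, -0.0725, 0.2057]
tool_rot: [-180.0, 0.0, -165.8]
force: [0.0, -0.2, 0.6]
grip_width: 0.0004
6.8 world [ 0.5227 -0.0725  0.2057] boxTCP [-0.0894  0.032   0.2057] [-180.     0.  -165.8] F [ 0.  -0.2  0.6] w 0.0004 [-28.   5.  35. 105.  -3.  71. 112.]
time_s: 7.3
tool_pos: [0.5259, -0.0857, 0.2055]
tool_rot: [-180.0, 0.0, -165.8]
force: [0.8, 1.6, 0.8]
grip_width: 0.0003
7.3 world [ 0.5259 -0.0857  0.2055] boxTCP [-0.0895  0.0185  0.2055] [-180.     0.  -165.8] F [0.8 1.6 0.8] w 0.0003 [-27.   6.  36. 104.  -4.  71. 114.]
```

```bash
python3 -m creep '[{"tx":0,"ty":-0.003,"tz":0,"rx":0,"ry":0,"rz":0},{"tx":0,"ty":-0.003,"tz":0,"rx":0,"ry":0,"rz":0},{"tx":0,"ty":0,"tz":0,"rx":0,"ry":0,"rz":0}]'
python3 - <<'E'
from h import *
st()
for n in("scene","top"):
    a=env.read_camera(n)['pixels'][:,:,::-1]
    a=a[165:345,150:390] if n=="scene" else a[200:310,290:450]
    cv2.imwrite(f'pics/{n}4.png',cv2.resize(a,None,fx=3.2 if n=="scene" else 5,fy=3.2 if n=="scene" else 5,interpolation=cv2.INTER_CUBIC))
E
```

```text
time_s: 7.68
tool_pos: [0.5274, -0.0914, 0.2055]
tool_rot: [-180.0, 0.0, -165.8]
force: [0.8, 1.6, 0.9]
grip_width: 0.0008
7.675 world [ 0.5274 -0.0914  0.2055] boxTCP [-0.0894  0.0125  0.2055] [-180.     0.  -165.8] F [0.8 1.6 0.9] w 0.0008 [-26.   6.  36. 104.  -4.  71. 115.]
```

View pics/scene4.png

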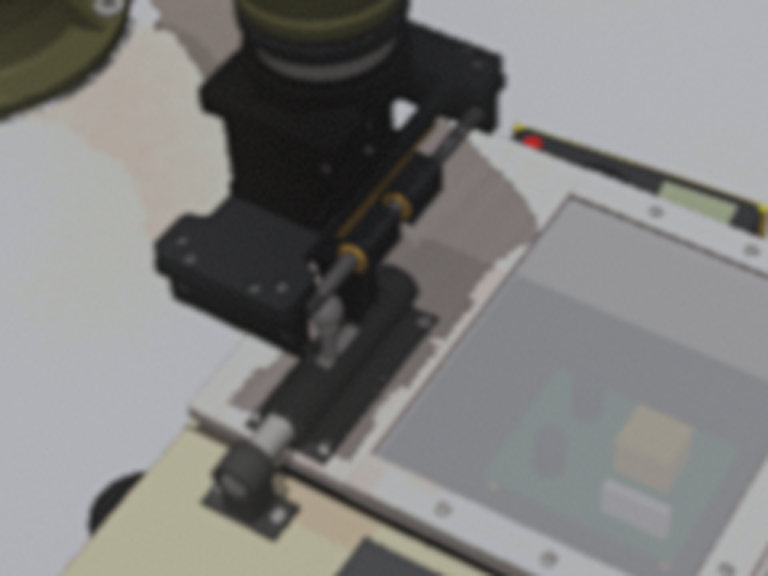

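The bolt is entering the keeper, and the knob sits at about (328,315) in the zoom. The force is still low, so the end stop isn't reached and I keep pushing.

```bash
python3 - <<'E'
from h import *
S=env.read_camera("scene");print(inv(plane(S,(150+328/3.2-.3,165+313/3.2-.3),.193)))
E
python3 -m creep '[{"tx":0,"ty":-0.003,"tz":0,"rx":0,"ry":0,"rz":0},{"tx":0,"ty":-0.003,"tz":0,"rx":0,"ry":0,"rz":0},{"tx":0,"ty":0,"tz":0,"rx":0,"ry":0,"rz":0}]'
python3 -c "
from h import *
st()"
```

```text
[-0.08866599 -0.0051624   0.193     ]
time_s: 8.2
tool_pos: [0.5287, -0.0962, 0.2055]
tool_rot: [179.9, -0.0, -165.8]
force: [-1.3, 4.9, 1.5]
grip_width: 0.0005
8.2 world [ 0.5287 -0.0962  0.2055] boxTCP [-0.0893  0.0076  0.2055] [ 179.9   -0.  -165.8] F [-1.3  4.9  1.5] w 0.0005 [-26.   7.  36. 104.  -4.  71. 116.]
```

```bash
python3 -m creep '[{"tx":0,"ty":-0.003,"tz":0,"rx":0,"ry":0,"rz":0},{"tx":0,"ty":0,"tz":0,"rx":0,"ry":0,"rz":0}]'
python3 -c "
from h import *
st()"
```

```text
time_s: 8.45
tool_pos: [0.5289, -0.0967, 0.2055]
tool_rot: [179.7, -0.1, -165.7]
force: [-3.5, 8.4, 3.3]
grip_width: 0.0005
8.45 world [ 0.5289 -0.0967  0.2055] boxTCP [-0.0892  0.0071  0.2055] [ 1.797e+02 -1.000e-01 -1.657e+02] F [-3.5  8.4  3.3] w 0.0005 [-26.   7.  36. 103.  -4.  71. 116.]
```

```bash
python3 -m creep '[{"tx":0,"ty":0.016,"tz":0,"rx":0,"ry":0,"rz":0},{"tx":0,"ty":0,"tz":-0.04,"rx":0,"ry":0,"rz":0},{"tx":0,"ty":0,"tz":-0.02,"rx":0,"ry":0,"rz":0},{"tx":-0.034,"ty":-0.01,"tz":0,"rx":0,"ry":0,"rz":0},{"tx":0,"ty":-0.017,"tz":0,"rx":0,"ry":0,"rz":0},{"tx":0,"ty":0,"tz":0.03,"rx":0,"ry":0,"rz":0},{"tx":0,"ty":0,"tz":0.03,"rx":0,"ry":0,"rz":0},{"tx":0,"ty":0,"tz":0,"rx":0,"ry":0,"rz":0}]'
python3 - <<'E'
from h import *
st()
for n in("scene","top"):
    a=env.read_camera(n)['pixels'][:,:,::-1]
    a=a[165:345,150:390] if n=="scene" else a[200:310,290:450]
    cv2.imwrite(f'pics/{n}5.png',cv2.resize(a,None,fx=3.2 if n=="scene" else 5,fy=3.2 if n=="scene" else 5,interpolation=cv2.INTER_CUBIC))
E
```

```text
time_s: 9.45
tool_pos: [0.5636, -0.1031, 0.2033]
tool_rot: [-180.0, -0.3, -165.8]
force: [0.4, -0.3, -0.4]
grip_width: 0.0005
9.45 world [ 0.5636 -0.1031  0.2033] boxTCP [-0.0573 -0.0076  0.2033] [-180.    -0.3 -165.8] F [ 0.4 -0.3 -0.4] w 0.0005 [-25.  12.  37.  99.  -7.  72. 118.]
```

View pics/scene5.png

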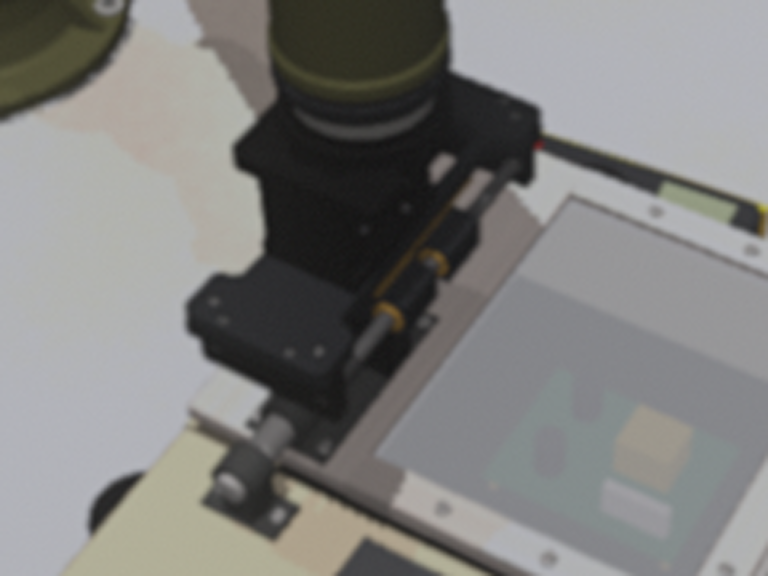

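The bolt's end shows through the keeper at about (230,485) in the zoom, so the bolt is home. The gripper hides the knob. Now I push the knob towards the front.

```bash
python3 -m creep '[{"tx":0.008,"ty":0,"tz":0,"rx":0,"ry":0,"rz":0},{"tx":0.006,"ty":0,"tz":0,"rx":0,"ry":0,"rz":0},{"tx":0.005,"ty":0,"tz":0,"rx":0,"ry":0,"rz":0},{"tx":0.005,"ty":0,"tz":0,"rx":0,"ry":0,"rz":0},{"tx":0,"ty":0,"tz":0,"rx":0,"ry":0,"rz":0}]'
python3 -c "
from h import *
st()"
python3 -m creep '[{"tx":0.006,"ty":0,"tz":0,"rx":0,"ry":0,"rz":0},{"tx":0.006,"ty":0,"tz":0,"rx":0,"ry":0,"rz":0},{"tx":0.004,"ty":0,"tz":0,"rx":0,"ry":0,"rz":0},{"tx":0,"ty":0,"tz":0,"rx":0,"ry":0,"rz":0}]'
python3 -c "
from h import *
st()"
```

```text
time_s: 10.18
tool_pos: [0.5418, -0.1082, 0.2059]
tool_rot: [180.0, 0.0, -165.8]
force: [0.4, -0.1, 0.1]
grip_width: 0.0005
10.175 world [ 0.5418 -0.1082  0.2059] boxTCP [-0.0796 -0.0072  0.2059] [ 180.     0.  -165.8] F [ 0.4 -0.1  0.1] w 0.0005 [-25.   9.  37. 102.  -6.  71. 118.]
time_s: 10.68
tool_pos: [0.5258, -0.1119, 0.2054]
tool_rot: [180.0, -0.0, -165.8]
force: [-0.7, 0.3, 0.3]
grip_width: 0.0001
10.675 world [ 0.5258 -0.1119  0.2054] boxTCP [-0.096  -0.0069  0.2054] [ 180.    -0.  -165.8] F [-0.7  0.3  0.3] w 0.0001 [-25.   7.  37. 104.  -4.  71. 117.]
```

```bash
python3 -m creep '[{"tx":0.005,"ty":0,"tz":0,"rx":0,"ry":0,"rz":0},{"tx":0,"ty":0,"tz":0,"rx":0,"ry":0,"rz":0},{"tx":-0.01,"ty":0,"tz":-0.02,"rx":0,"ry":0,"rz":0},{"tx":0,"ty":0,"tz":-0.05,"rx":0,"ry":0,"rz":0},{"tx":-0.02,"ty":0.06,"tz":-0.03,"rx":0,"ry":0,"rz":0},{"tx":0,"ty":0.03,"tz":0,"rx":0,"ry":0,"rz":0},{"tx":0,"ty":0,"tz":0,"rx":0,"ry":0,"rz":0}]'
python3 - <<'E'
from h import *
st()
for n in("scene","top"):
    a=env.read_camera(n)['pixels'][:,:,::-1]
    a=a[165:345,150:390] if n=="scene" else a[200:310,290:450]
    cv2.imwrite(f'pics/{n}6.png',cv2.resize(a,None,fx=3.2 if n=="scene" else 5,fy=3.2 if n=="scene" else 5,interpolation=cv2.INTER_CUBIC))
E
```

```text
time_s: 11.55
tool_pos: [0.5276, -0.0223, 0.3025]
tool_rot: [179.9, -0.0, -165.5]
force: [0.9, -0.4, 0.3]
grip_width: 0.0005
11.55 world [ 0.5276 -0.0223  0.3025] boxTCP [-0.0723  0.0796  0.3025] [ 179.9   -0.  -165.5] F [ 0.9 -0.4  0.3] w 0.0005 [-32.   2.  33.  97.  -1.  82. 105.]
```

View pics/scene6.png

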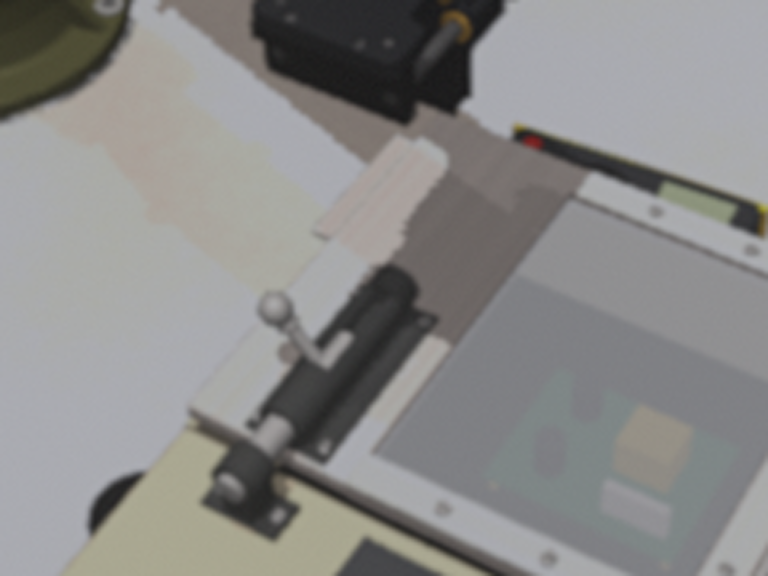

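View pics/top6.png

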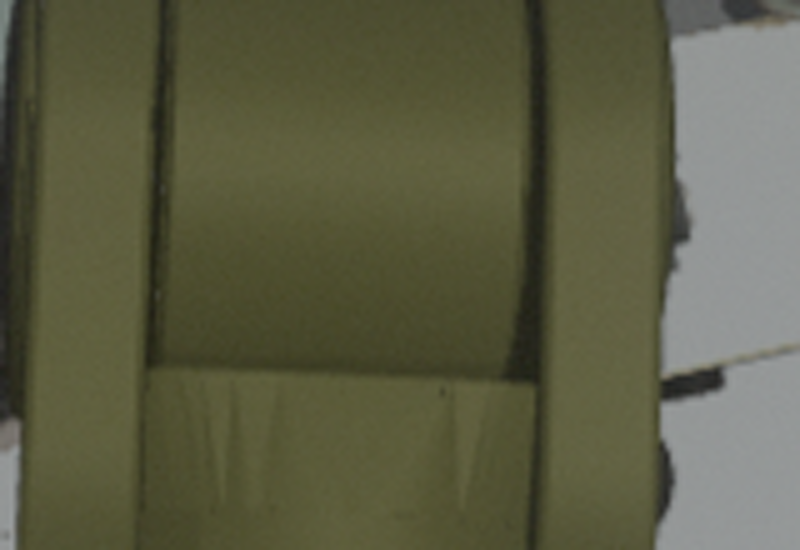

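```bash
python3 - <<'E'
from h import *
S=env.read_camera("scene")
for z in(.175,.18,.185):print(inv(plane(S,(150+276/3.2-.3,165+307/3.2-.3),z)))
E
python3 -m creep '[{"tx":0.029,"ty":-0.044,"tz":0,"rx":0,"ry":0,"rz":0},{"tx":0.029,"ty":-0.044,"tz":0,"rx":0,"ry":0,"rz":0},{"tx":0,"ty":0,"tz":0.035,"rx":0,"ry":0,"rz":0},{"tx":0,"ty":0,"tz":0.03,"rx":0,"ry":0,"rz":0},{"tx":0,"ty":0,"tz":0.008,"rx":0,"ry":0,"rz":0},{"tx":0,"ty":0,"tz":0.008,"rx":0,"ry":0,"rz":0},{"tx":0,"ty":0,"tz":0.008,"rx":0,"ry":0,"rz":0},{"tx":0,"ty":0,"tz":0,"rx":0,"ry":0,"rz":0}]'
python3 -c "
from h import *
st()"
```

```text
[-0.12371933 -0.00310266  0.175     ]
[-0.12085693 -0.0063959   0.18      ]
[-0.11799454 -0.00968913  0.185     ]
time_s: 12.7
tool_pos: [0.4924, -0.1259, 0.214]
tool_rot: [180.0, -0.1, -165.8]
force: [-4.2, -1.2, 4.4]
grip_width: 0.0008
12.7 world [ 0.4924 -0.1259  0.214 ] boxTCP [-0.1318 -0.0123  0.214 ] [ 1.800e+02 -1.000e-01 -1.658e+02] F [-4.2 -1.2  4.4] w 0.0008 [-26.   2.  38. 107.  -1.  72. 117.]
```

```bash
python3 -m creep '[{"tx":-0.003,"ty":0,"tz":0.006,"rx":0,"ry":0,"rz":0},{"tx":0,"ty":0,"tz":0.006,"rx":0,"ry":0,"rz":0},{"tx":0,"ty":0,"tz":0,"rx":0,"ry":0,"rz":0}]'
python3 -c "
from h import *
st()
cv2.imwrite('pics/s7.png',cv2.resize(env.read_camera('scene')['pixels'][165:345,150:390,::-1],None,fx=3.2,fy=3.2))"
```

```text
time_s: 13.08
tool_pos: [0.4967, -0.1244, 0.2017]
tool_rot: [-180.0, 0.0, -165.8]
force: [-0.2, 0.2, 0.3]
grip_width: 0.0006
13.075 world [ 0.4967 -0.1244  0.2017] boxTCP [-0.1273 -0.0119  0.2017] [-180.     0.  -165.8] F [-0.2  0.2  0.3] w 0.0006 [-26.   3.  38. 107.  -2.  70. 117.]
```

View pics/s7.png

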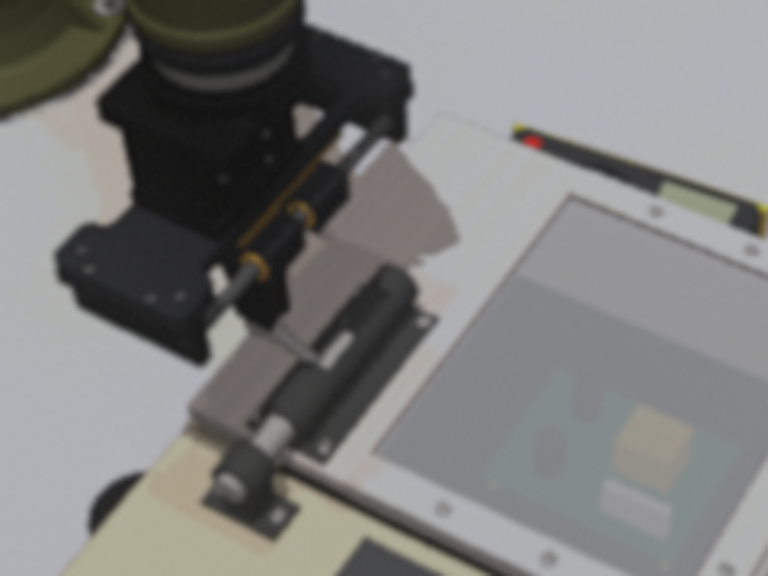

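The fingertip, at about (265,310), is on the knob and the stud is turning down. I carry on to the stop.

```bash
python3 -m creep '[{"tx":0.002,"ty":0,"tz":0.004,"rx":0,"ry":0,"rz":0},{"tx":0,"ty":0,"tz":0.004,"rx":0,"ry":0,"rz":0},{"tx":0,"ty":0,"tz":0.002,"rx":0,"ry":0,"rz":0},{"tx":0,"ty":0,"tz":0,"rx":0,"ry":0,"rz":0}]'
python3 -c "
from h import *
st()"
```

```text
time_s: 13.62
tool_pos: [0.4944, -0.1246, 0.1926]
tool_rot: [180.0, 0.0, -165.8]
force: [-5.1, -0.0, 11.2]
grip_width: 0.0001
13.625 world [ 0.4944 -0.1246  0.1926] boxTCP [-0.1295 -0.0116  0.1926] [ 180.     0.  -165.8] F [-5.1 -0.  11.2] w 0.0001 [-26.   3.  39. 108.  -2.  69. 118.]
```

```bash
python3 -m creep '[{"tx":0,"ty":0,"tz":0.001,"rx":0,"ry":0,"rz":0},{"tx":0,"ty":0,"tz":-0.03,"rx":0,"ry":0,"rz":0},{"tx":0,"ty":0,"tz":-0.05,"rx":0,"ry":0,"rz":0},{"tx":0,"ty":0,"tz":-0.05,"rx":0,"ry":0,"rz":0},{"tx":0,"ty":0.06,"tz":0,"rx":0,"ry":0,"rz":0},{"tx":0,"ty":0.06,"tz":0,"rx":0,"ry":0,"rz":0},{"tx":0,"ty":0.06,"tz":0,"rx":0,"ry":0,"rz":0},{"tx":0,"ty":0.05,"tz":0,"rx":0,"ry":0,"rz":0},{"tx":0,"ty":0,"tz":0,"rx":0,"ry":0,"rz":0},{"tx":0,"ty":0,"tz":0,"rx":0,"ry":0,"rz":0}]'
python3 - <<'E'
from h import *
st()
for n in("scene","top"):
    a=env.read_camera(n)['pixels'][:,:,::-1];cv2.imwrite(f'pics/{n}8f.png',a)
    a=a[165:345,150:390] if n=="scene" else a[200:310,290:450]
    cv2.imwrite(f'pics/{n}8.png',cv2.resize(a,None,fx=3.2 if n=="scene" else 5,fy=3.2 if n=="scene" else 5,interpolation=cv2.INTER_CUBIC))
E
```

```text
time_s: 14.88
tool_pos: [0.4381, 0.0979, 0.3201]
tool_rot: [-180.0, -0.0, -165.8]
force: [-0.3, 0.1, -0.4]
grip_width: 0.0004
14.875 world [0.4381 0.0979 0.3201] boxTCP [-0.1296  0.218   0.3201] [-180.    -0.  -165.8] F [-0.3  0.1 -0.4] w 0.0004 [-39.  -9.  20. 104.   3.  85.  85.]
```

View pics/scene8.png

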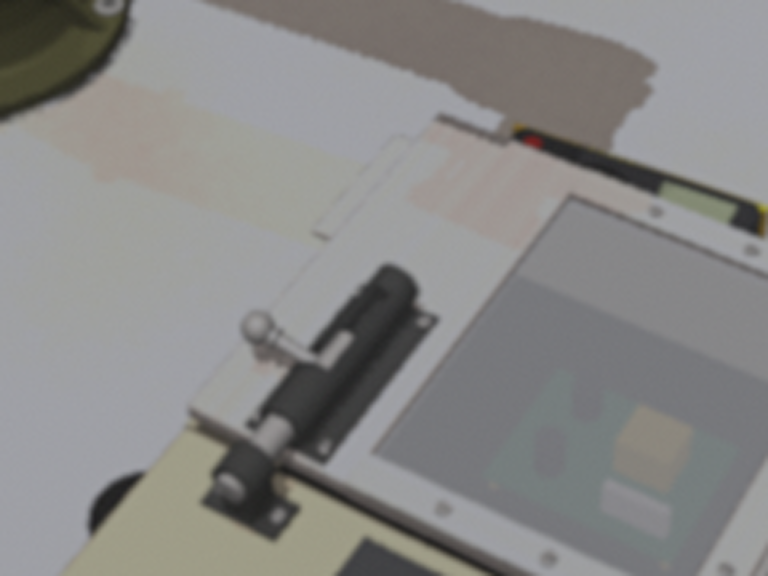

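View pics/top8.png

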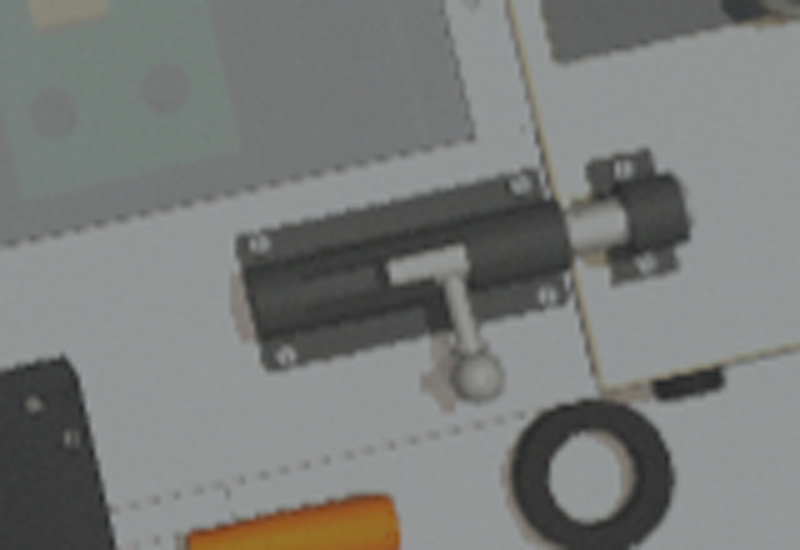

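View pics/top8f.png

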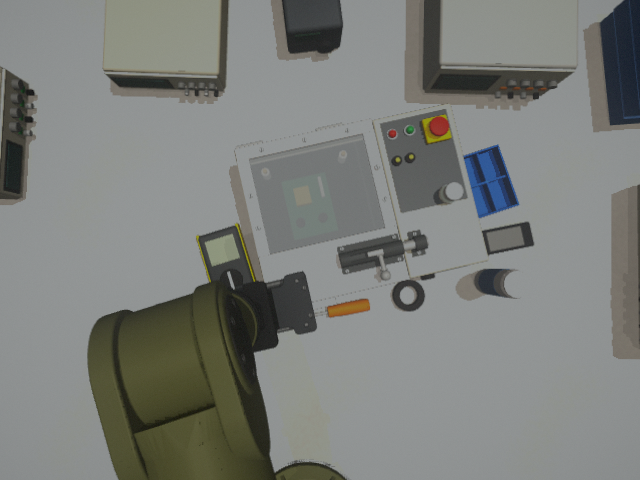

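Handle knob at top zoom (478,375) and scene zoom (259,326); everything else is where it was. I triangulate the knob before handing in.

Run:
```python
from h import *
T=env.read_camera("top");S=env.read_camera("scene")
X,e=tri(ray(T,(290+478/5-.4,200+375/5-.4)),ray(S,(150+259/3.2-.3,165+326/3.2-.3)))
p=inv(X);print(p,e,"handle",np.arctan2(-.09-p[0],p[2]-.15),"travel",-.008-p[1]+0)
```

```text
[-0.13216504 -0.01006262  0.16202518] [np.float64(0.0008743887711682587), np.float64(0.000874388771168226)] handle 1.292978581681115 travel 0.0020626199564028162
```

```bash
python3 -c "
from h import *
st();print(env.sign_off())"
```

```text
15.075 world [0.4383 0.0971 0.3203] boxTCP [-0.1296  0.2172  0.3203] [ 180.     0.  -165.9] F [-0.5 -0.2 -0.5] w 0.0005 [-39.  -9.  20. 104.   3.  85.  85.]
the job is handed in; nothing more can be done
None
```

The cover is shut, the bolt is home in its keeper, and the handle is down in its notch. I handed the job in at about 15 s of the 43 s limit, and no verdict was reported. All pushing was done with the closed fingertips.

- **Cover:** it stopped under about 20 N of push with the fingertips at a height of 133 mm, which is the shut height.
- **Bolt:** it ran against its end stop at about 8 N, and the pictures show the rod through the keeper. The two camera views put the knob 2 mm beyond the nominal home position, which is within measurement error.
- **Handle:** the two views put the knob at x -132, y -10, z 162 mm of the box, an angle of about 1.29 rad (1.15 needed). The fingertips met the stop at a height of 168 mm with about 11 N.
- **Other things:** in the last full overhead picture they look unmoved by eye, though the arm hid part of the multimeter and the screwdriver. The arm was clear of everything, with about zero wrist force.

My first move call was refused because its rows left out the zero terms. It moved nothing, and I sent it again in full. No check failed.

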